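# Gauge the pad gap of a brake caliper

### The arm

A 6-joint arm with a two-finger parallel gripper is mounted at the origin on the work surface. World frame = base frame: x ahead of the robot, y to its left, z up, the work surface at z = 0. Lengths are in m, angles in degrees, forces in N, time in s.
With the tool pointing down it reaches from about 0.25 to 0.775 m from the base axis. Payload 8.9 kg.
Tool frame: the origin (TCP) lies midway between the tips of the shut fingers; the grasp point (between the pads) lies 19 mm behind it (bot.tcp_to_grasp is the distance from the TCP to the grasp point, in m); z points along the fingers, y is the line along which they close (so a half turn about z gives the same grasp; the last joint's range is limited). The gripper opens to 85 mm and grips with 20 to 120 N. Pads are 22 mm wide; open, the fingers measure 114 mm over their backs; the gripper's body (76 mm by 85 mm) begins 54 mm behind the grasp point. The pads swing forward as they close: fully open they stand 13 mm farther back than shut.
Start: joints at [-7.981, 16.656, -8.789, 64.555, 0, 82.019], TCP at [0.525, 0, 0.231] pointing down, gripper open.
Joint ranges: [-144.48, 144.48], [-52.06, 99.96], [-74.48, 78.29], [-112.23, 115.85], [-86.99, 84.42], [-180, 180]. Speed limits (degrees/s): [127.2, 127.2, 159.86, 180, 180, 180].

### API

Orientations are given as a 3x3 rotation matrix whose columns are the frame's x, y, z axes.
In Python, from rig import bot gives the robot as it stands.
- The arm moves only by the shell command python3 -m inch 'ROWS' [FORCE]. ROWS is JSON, a list of rows, each a list of 7 numbers: the shift along the world's x, y, z in mm, then the turn, a rotation vector about the world's x, y, z in rad, then the closure, from -1 (fully open) to 1 (shut), so that 0 is half open. In form: [[tx, ty, tz, ax, ay, az, claw], ...]. A call has 1 to 12 rows; each row shifts and turns the commanded pose from where the row before left it; what a row does not reach is not made up. A row lasts 1/10 s, in which the tool goes at most 50 mm and 8.59 degrees, less where a joint would pass 70% of its speed; a pose out of reach is approached as far as the arm can. A call is refused whole if a number of a shift passes 50 or a number of a turn 0.15, either way. A call with a gripper value outside its range is refused whole. The fingers move at their own pace and stop on an object; FORCE is the grip in N (left out, the last holds). Time passes only in rows, so rows that do not move let the fingers close. It gives the time, the measured TCP pose, the force, the opening and the grip force at its end, in the units of the state.
- bot.read_state(): the state, without advancing time (a new reading comes with each control period).
- bot.snapshot(name): name is "scene" or "side" or "wrist"; returns a dict with "frame" (400x640x3 uint8, red, green, blue), "depth" (400x640 float32, m along the optical axis (not along the pixel's ray), 0 where there is no reading), "intrinsics" (3x3 intrinsics, pixels), "R" (3x3) and "t" (3): a world point X has camera coordinates R X + t. Camera axes: x right, y down, z forward; pixel columns grow to the right and rows downward; lengths in m; the calibration is good to about 2 mm. A picture is of the moment at which its call begins.
- bot.hand_in(): hands the job in; it is judged then, once.
The state is a dict: "time_s": time; "joint_positions": joint angles; "dq": joint speeds; "effort": joint torques, N m; "eef_pos": TCP position; "eef_rot": TCP orientation; "contact_force": force on the tool from outside, world axes, zero at the start; "ft_torque": the same for the moment, N m; "opening": finger opening in m; "grip_force": force on a finger pad.
Only numpy, scipy, OpenCV 4.12 (cv2) and the standard library are available. Lean on these libraries where they do the work, as an engineer would, in place of code of your own. Each camera call takes 0.05 s, during which the arm holds its last target. There are 200 camera calls.

### The job

The brake caliper on the bench stand still has its black plastic transit spacer between the pads: pull it straight up and out and put it in the open top drawer of the grey parts cabinet. Then take the tapered steel gauge out of its wooden block and slide its blade down between the two pads until it drags snugly but lightly on both (a gentle drag of a few newtons; do not ram it in towards the handle), and finish still holding the gauge by its handle at that depth. Leave everything else on the table where it is.

Things in the scene. Friction and masses are not known exactly. Their poses are not given: they have to be found in the camera images.
- caliper: Aluminium brake caliper on a dark steel stand (base 150 x 130 mm, caliper tops 94 mm above the table), slot upward. Origin: on the table plane under the far pad's rubbing face; x is normal to both pad faces, from near to far pad, y along the pads, z up. It floats: slides along its x on pins, up to 8 mm either way, at about 0.5 N and stays there, so it centres itself on a blade.
- pad_far: Far brake pad, sprung in the caliper (8 N per mm, gives up to 4 mm towards +x); its rubbing face (60 mm along y, 45 mm tall, z 55 to 100 mm) lies at x = 0 of this frame, the pad is on the +x side. Same axes as the caliper. A steel lead-in clip 50 mm wide flares up and outward from its top edge by 4.5 mm, to z = 107.8 mm.
- pad_near: Near brake pad, mirror image of the far one: rubbing face at x = 0 of this frame, pad on the -x side, same lead-in clip. Sprung likewise (8 N per mm, gives towards -x). The free gap between the pads differs from time to time, 5 to 8 mm.
- far_edge (a point): Middle of the top edge of the far pad's rubbing face, 100 mm above the table; x, y, z axes as the caliper. This is the side of the gap's mouth; the clip flares 7.8 mm higher.
- near_edge (a point): Middle of the top edge of the near pad's rubbing face, 100 mm above the table; the mouth of the gap is midway between this and far_edge.
- spacer: Black plastic transit spacer: a head 24 (x) x 30 (y) x 44 mm tall, which sits on the pads' lead-in clips, with a tongue 3 x 28 mm reaching 24 mm down from the middle of its underside. Origin: centre of the head's underside; z up at the start, x across the gap. 45 g.
- spacer_head (a point): Centre of the spacer's head (22 mm above its underside; 46 mm above the tongue's end; 130 mm above the table at the start). Grip the head here across its 24 mm (along its x) or 30 mm.
- gauge: Tapered steel feeler gauge standing in a wooden block, blade down: block handle 20 (x) x 34 (y) x 46 mm tall; below it a blade 24 mm wide (y) and 85 mm long, 3 mm thick (x) at the tip, growing evenly by 0.1 mm per mm to 11.5 mm at the handle, symmetrical. Origin: centre of the handle's underside; z up, x through the blade's thickness. 150 g.
- gauge_handle (a point): Centre of the gauge's handle (23 mm above its underside, 108 mm above the blade's tip; 115 mm above the table at the start). Grip here from above across the 20 mm (along its x).
- gauge_tip (a point): Centre of the blade's tip, 85 mm below the handle's underside. Depending on the gap the blade first touches both pads with its tip 20 to 50 mm below the pads' top edges; the drag then rises slowly, over some 3 to 15 mm more.
- holder: Fixed wooden block 80 x 80 mm, 92 mm tall, with a slot 15.5 x 29 mm in which the gauge's blade hangs loosely (handle resting on the block's top). Origin: centre of the underside.
- drawer_floor (a point): On the floor of the open top drawer of the grey cabinet (240 mm deep, 220 wide, 150 tall, far right on the table), mid-width, 85 mm above the table. x points into the cabinet, y across, z up. The inside runs from x = -52 to +142 mm, y = -89 to +89 mm; walls rise 43 mm, the front panel 54 mm. It is open 110 to 140 mm: the cabinet's face is 58 to 88 mm behind this point.
- tub_a: Bystander: round yellow tub, 104 mm across, 60 mm tall. Origin: centre of the underside.
- tub_b: Bystander: second such tub. Origin: centre of the underside.
- jar: Bystander: small amber glass jar with steel cap, 48 mm across, 65 mm tall. Origin: centre of the underside.
- wrench: Bystander: wrench 180 mm long, lying flat. Origin: centre of the underside.
- driver: Bystander: screwdriver 150 mm long with a black handle, lying flat. Origin: centre of the underside.
- spare_pad: Bystander: spare brake pad 66 x 45 mm, 11 mm thick, lying flat. Origin: centre of the underside.
- hub: Bystander: grey aluminium wheel hub of stacked flanges, 124 mm across, 100 mm tall. Origin: centre of the underside.
There are look-alikes about, which are no part of the job. What is shaped like the gauge but blue is not meant.

How it is judged:
By the outcome, as a careful person would: the job done as asked, in the order asked, and still so for the second after the job is handed in, while the arm keeps its last pose, push and grip.
It also fails if it takes over 58 s, if anything falls off the work surface, if the arm or the gripper's body presses on something with over 40 N, if the wrist force passes 120 N, or if a joint passes its speed limit or range.

## Working session

There is one attempt and no reset: what is moved stays moved. The work goes in short steps, Python scripts to look and compute and a shell command to move; the robot and the scene stay as the last step left them, time stands still between calls to the robot, and variables do not carry over. Pictures are saved under pics/ and viewed, at most 10 in all, crops included, and the job is handed in when it is done.

```bash
ls; mkdir -p pics; cat > h.py <<'E'
import numpy as np, cv2
from rig import bot
def snap(n):
    s=bot.snapshot(n); return s
def save(s,name,crop=None,k=1):
    im=cv2.cvtColor(s["frame"],cv2.COLOR_RGB2BGR)
    if crop: im=im[crop[1]:crop[3],crop[0]:crop[2]]
    cv2.imwrite("pics/"+name,cv2.resize(im,None,fx=k,fy=k,interpolation=cv2.INTER_CUBIC))
def cloud(s):
    K=s["intrinsics"];d=s["depth"];v,u=np.mgrid[:400,:640]
    c=np.stack([(u-K[0,2])/K[0,0]*d,(v-K[1,2])/K[1,1]*d,d],-1)
    return (c-s["t"])@s["R"]
def ray(s,u,v,z):
    K=s["intrinsics"];d=s["R"].T@np.array([(u-K[0,2])/K[0,0],(v-K[1,2])/K[1,1],1]);o=-s["R"].T@s["t"]
    return o+d*(z-o[2])/d[2]
E
python3 - <<'E'
from h import *
import pickle
S={n:snap(n) for n in("scene","side","wrist")}
pickle.dump(S,open("s0.pkl","wb"))
for n in S: 
    save(S[n],n+"0.png",k=1.25); s=S[n]; print(n,(-s["R"].T@s["t"]).round(3),s["R"][2].round(2),s["intrinsics"][0,0])
print(bot.read_state(),bot.tcp_to_grasp)
E
```

```text
pics
scene [1.05  0.316 0.947] [-0.49 -0.22 -0.84] 407.053527962258
side [-0.059 -0.631  0.972] [ 0.47  0.56 -0.69] 462.4772505683144
wrist [0.524 0.084 0.374] [-0.   -0.32 -0.95] 292.55789823531376
{'time_s': 0.15, 'joint_positions': array([-7.98273718e+00,  1.66818563e+01, -8.82131725e+00,  6.45559621e+01,
       -2.44059783e-03,  8.20193173e+01]), 'dq': array([ 0.02770334, -0.05352873,  0.19510776, -0.01454462,  0.08627943,
       -0.08647108]), 'effort': array([ 1.43475558e-03, -5.37369597e+01,  3.31521606e+01,  1.14745408e-02,
       -1.60248046e-04, -2.47105180e-05]), 'eef_pos': array([5.24652202e-01, 2.55111109e-05, 2.30859953e-01]), 'eef_rot': array([[ 3.58876434e-05,  9.99999471e-01, -1.02802713e-03],
       [ 9.99999994e-01, -3.57836765e-05,  1.01150680e-04],
       [ 1.01113840e-04, -1.02803075e-03, -9.99999466e-01]]), 'contact_force': array([ 0.16100874, -1.06022459,  0.33734214]), 'ft_torque': array([ 0.00377526, -0.00275856, -0.02388877]), 'grip_force': 0.0, 'opening': 0.08539078591031508} 0.0187
```

View pics/scene0.png

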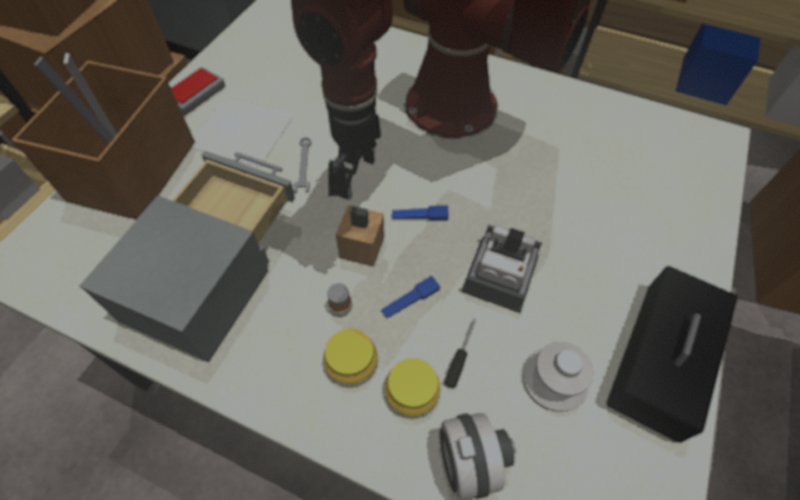

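View pics/side0.png

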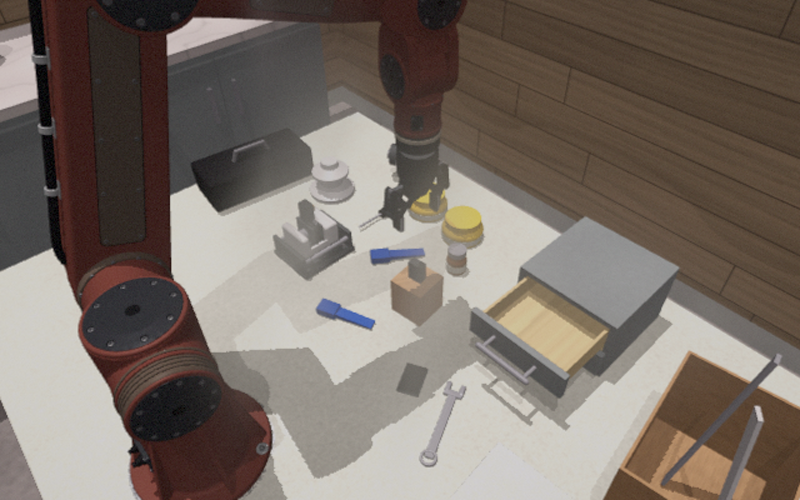

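The scene view (800 px picture) shows the caliper with the black spacer at (515,240), the gauge handle on the wooden block at (358,215), and the open drawer at (232,195). The side view shows the spacer at (307,215), the gauge handle at (417,268) and the drawer at (540,325). Next I measure them from depth.

```bash
python3 - <<'E'
from h import *
import pickle
S=pickle.load(open("s0.pkl","rb"))
def rep(name,P,m,col=None):
    p=P[m]
    if len(p)<5: print(name,len(p));return
    p2=(p[:,:2]*1000).astype(np.float32); r=cv2.minAreaRect(p2)
    print(name,len(p),"mean",(p.mean(0)*1000).round(1),"zmed",round(np.median(p[:,2])*1000,1),"rect",np.round(r[0],1),np.round(r[1],1),round(r[2],1))
box={"scene":{"spacer":(490,220,540,265),"gauge":(340,200,380,235),"block":(330,195,390,270),"cal":(455,215,550,310)},
     "side":{"spacer":(292,195,325,235),"gauge":(400,252,435,285),"block":(385,250,450,325),"cal":(270,195,360,275)}}
H={"spacer":(.147,.157),"gauge":(.133,.143),"block":(.087,.097),"cal":(.085,.112)}
for n in box:
    P=cloud(S[n]);v,u=np.mgrid[:400,:640]*1.25
    for k,(a,b,c,d) in box[n].items():
        w=(u>=a)&(u<=c)&(v>=b)&(v<=d)&(S[n]["depth"]>0)
        rep(n+" "+k,P,w&(P[...,2]>H[k][0])&(P[...,2]<H[k][1]))
    # whole-region drawer map
    if n=="side": w=(u>465)&(u<690)&(v>210)&(v<400)
    else: w=(u>80)&(u<300)&(v>145)&(v<360)
    w&=S[n]["depth"]>0
    rep(n+" cabtop",P,w&(abs(P[...,2]-.15)<.006))
    rep(n+" floor",P,w&(abs(P[...,2]-.085)<.005))
    rep(n+" rim",P,w&(abs(P[...,2]-.128)<.004))
    rep(n+" frontrim",P,w&(abs(P[...,2]-.139)<.004))
for n in ("scene","side"):
    a=box[n]["cal"]; save(S[n],n+"cal.png",(int(a[0]/1.25)-8,int(a[1]/1.25)-8,int(a[2]/1.25)+8,int(a[3]/1.25)+8),6)
E
python3 -c "
import cv2,numpy as np
a=cv2.imread('pics/scenecal.png');b=cv2.imread('pics/sidecal.png')
h=max(a.shape[0],b.shape[0]);f=lambda i:cv2.copyMakeBorder(i,0,h-i.shape[0],0,0,0)
o=np.hstack([f(a),f(b)]);k=min(800/o.shape[1],600/o.shape[0]);cv2.imwrite('pics/cal2.png',cv2.resize(o,None,fx=k,fy=k))"
```

```text
scene spacer 111 mean [451.8 295.1 151.8] zmed 151.8 rect [450.4 294.8] [23.4 29.4] 1.9
scene gauge 94 mean [519.1  -6.5 137.3] zmed 137.2 rect [518.2  -7.1] [21.  33.3] 8.6
scene block 608 mean [524.9  -3.9  92.1] zmed 92.0 rect [517.5  -8. ] [83.1 81. ] 9.7
scene cal 870 mean [464.  292.1  94.7] zmed 94.1 rect [450.5 291.9] [103.3  87.3] 1.8
scene cabtop 8315 mean [ 773.7 -271.2  149.7] zmed 149.8 rect [ 747.8 -355.9] [446.3 272. ] 76.4
scene floor 2238 mean [ 608.4 -294.1   85. ] zmed 85.0 rect [ 695.  -380.4] [449. 379.] 89.7
scene rim 849 mean [ 637.6 -283.4  127.9] zmed 127.8 rect [ 704.5 -368.4] [369.7 416.6] 2.8
scene frontrim 713 mean [ 636.9 -288.3  138.3] zmed 137.9 rect [ 699.1 -367.2] [374.6 412.2] 1.9
side spacer 56 mean [445.7 292.2 150.7] zmed 150.4 rect [445.7 293.6] [23.3 32.3] 7.0
side gauge 76 mean [513.5  -9.5 136.3] zmed 136.3 rect [514.6  -9.3] [22.1 33.3] 6.4
side block 507 mean [507.6 -17.7  90.8] zmed 90.6 rect [514.8  -9.1] [83.3 83.4] 8.6
side cal 486 mean [444.7 282.1  93.3] zmed 92.4 rect [445.4 288.7] [102.3  89.8] 3.6
side cabtop 5934 mean [ 760.  -279.   148.9] zmed 148.9 rect [ 761.9 -340.1] [379.7 250.3] 85.0
side floor 3491 mean [ 624.  -277.7   84.2] zmed 84.1 rect [ 642.7 -324.5] [273.3 411.1] 44.0
side rim 608 mean [ 589.4 -308.8  127.4] zmed 127.1 rect [ 643.8 -314. ] [297.1 391.5] 37.6
side frontrim 666 mean [ 579.7 -302.5  137.9] zmed 137.5 rect [ 692.6 -341.7] [371.6 360.7] 3.7
```

View pics/cal2.png

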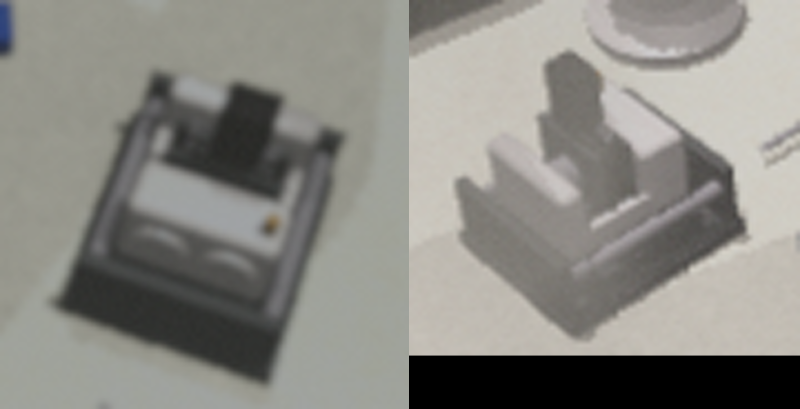

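The crop shows the spacer standing between the clips, with its narrow axis along world x (yaw about +3°). The heights match what they must be (151, 137, 92 and 94 mm). I'll fit the drawer and refine the yaws, starting the first move at the same time.

```bash
python3 - <<'E'
from h import *
import pickle
S=pickle.load(open("s0.pkl","rb"))
for n in S:
  if n=="wrist": continue
  P=cloud(S[n])
  for nm,z,t in(("cabtop",.15,.005),("floor",.0845,.004),("front",.1385,.003)):
    m=((abs(P[...,2]-z)<t)&(P[...,0]>.4)&(P[...,0]<1)&(P[...,1]<-.1)&(P[...,1]>-.6)).astype(np.uint8)
    N,L,st,c=cv2.connectedComponentsWithStats(m)
    for i in [j for j in np.argsort(-st[1:,4])+1][:2]:
        p=(P[L==i][:,:2]*1000).astype(np.float32); r=cv2.minAreaRect(p); print(n,nm,len(p),(st[i,:4]*1.25).round(),cv2.boxPoints(r).round().tolist(),np.round(r[2],1))
E
python3 -m inch '[[0,50,0,0,0,0.045,-1],[0,50,0,0,0,0,-1],[-20,50,0,0,0,0,-1],[-20,50,0,0,0,0,-1],[-37,40,0,0,0,0,-1],[0,0,0,0,0,0,-1],[0,0,0,0,0,0,-1]]' 30
```

```text
scene cabtop 8111 [ 79. 195. 174. 136.] [[654.0, -160.0], [659.0, -385.0], [885.0, -380.0], [880.0, -155.0]] 1.3
scene cabtop 312 [ 66.  95. 109.  84.] [[406.0, -542.0], [680.0, -599.0], [700.0, -506.0], [425.0, -448.0]] 78.2
scene floor 1620 [188. 175.  85.  54.] [[525.0, -213.0], [530.0, -369.0], [628.0, -366.0], [623.0, -210.0]] 1.7
scene floor 202 [ 94. 116.  91.  82.] [[407.0, -543.0], [676.0, -574.0], [684.0, -501.0], [416.0, -470.0]] 83.3
scene front 315 [201. 150.  89.  36.] [[506.0, -169.0], [512.0, -383.0], [529.0, -383.0], [524.0, -169.0]] 1.5
scene front 110 [ 92. 135.  56.  48.] [[528.0, -522.0], [671.0, -548.0], [679.0, -502.0], [537.0, -475.0]] 79.5
side cabtop 5838 [520. 216. 160. 114.] [[650.0, -163.0], [655.0, -385.0], [885.0, -379.0], [880.0, -158.0]] 1.4
side cabtop 159 [680. 370.  55.  31.] [[656.0, -507.0], [669.0, -591.0], [676.0, -590.0], [663.0, -506.0]] 9.0
side floor 3073 [492. 282. 114.  88.] [[555.0, -186.0], [560.0, -354.0], [705.0, -350.0], [700.0, -182.0]] 1.7
side floor 102 [669. 392.  48.  28.] [[656.0, -507.0], [666.0, -585.0], [673.0, -585.0], [663.0, -506.0]] 7.4
side front 338 [480. 314.  90.  66.] [[503.0, -194.0], [507.0, -384.0], [524.0, -384.0], [520.0, -193.0]] 1.1
side front 55 [592. 310.  48.  24.] [[638.0, -372.0], [719.0, -418.0], [739.0, -382.0], [658.0, -336.0]] 60.3
time_s: 0.85
eef_pos: [0.4532, 0.2304, 0.2313]
eef_rot: [[-0.048, 0.999, 0.0], [0.999, 0.048, -0.0], [-0.0, 0.0, -1.0]]
contact_force: [1.1, -0.3, -0.1]
opening: 0.0856
grip_force: 0.0
```

```bash
python3 - <<'E'
from h import *
s=snap("wrist"); save(s,"w1.png",k=1.25)
P=cloud(s)
def comp(z,t,c,r=.09):
    m=((abs(P[...,2]-z)<t)&(np.hypot(P[...,0]-c[0],P[...,1]-c[1])<r)&(s["depth"]>0)).astype(np.uint8)
    N,L,st,_=cv2.connectedComponentsWithStats(m)
    for i in (np.argsort(-st[1:,4])+1)[:3]:
        p=P[L==i]; q=cv2.minAreaRect((p[:,:2]*1000).astype(np.float32)); print(z,len(p),p.mean(0).round(4),np.round(q[0],1),np.round(q[1],1),round(q[2],1),(st[i,:4]*1.25).round())
comp(.152,.006,(.448,.294)); comp(.094,.005,(.448,.294)); comp(.104,.004,(.448,.294))
print(bot.read_state()["eef_pos"])
E
```

```text
0.152 1292 [0.4486 0.2956 0.1517] [448.6 294.8] [24.  29.4] 2.8 [378. 139.  41.  51.]
0.094 3405 [0.4811 0.2946 0.0937] [481.1 293.1] [36.9 86.7] 2.2 [416. 100.  52. 119.]
0.094 1893 [0.4084 0.2929 0.0934] [408.  290.6] [19.8 86. ] 2.2 [329.  99.  30. 119.]
0.094 6 [0.4454 0.3189 0.0907] [445.4 318.9] [0.  4.2] 2.2 [395. 120.   1.   8.]
0.104 150 [0.44   0.3159 0.1024] [439.9 316.3] [ 9.8 15. ] 2.3 [380. 115.  15.  24.]
0.104 138 [0.4564 0.3158 0.1022] [456.2 316.7] [10.7 15.9] 3.4 [402. 115.  16.  25.]
0.104 110 [0.4415 0.2666 0.1021] [441.8 265.9] [10.4 13.4] 2.3 [380. 189.  15.  19.]
[0.45397991 0.22956193 0.23126989]
```

View pics/w1.png

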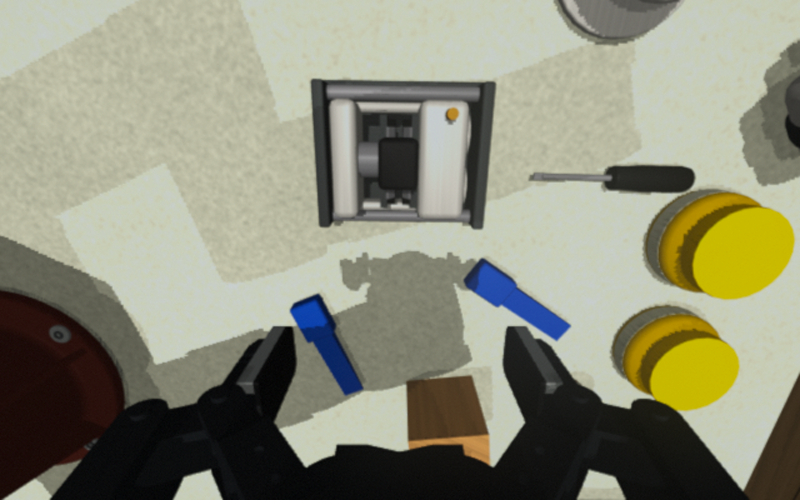

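The wrist view agrees: spacer head at (398,163) px, which is world (448.6, 295), yaw 2.5°, with the clips at x = 440 and 456. I'll go above it, down, and grip.

```bash
python3 -m inch '[[-2,33,0,0,0,0,-1],[-3,32,0,0,0,0,-1],[0,0,-20,0,0,0,-1],[0,0,-30,0,0,0,-0.5],[0,0,-30,0,0,0,-0.3],[0,0,-24,0,0,0,-0.3],[0,0,0,0,0,0,-0.3],[0,0,0,0,0,0,-0.3]]' 30
```

```text
time_s: 1.7
eef_pos: [0.4497, 0.2937, 0.1276]
eef_rot: [[-0.043, 0.999, -0.0], [0.999, 0.043, -0.0], [-0.0, -0.0, -1.0]]
contact_force: [-0.3, -0.7, 1.2]
opening: 0.0561
grip_force: 0.0
```

```bash
python3 -m inch '[[-1,1,-10,0,0,0,-0.3],[0,0,0,0,0,0,0.2],[0,0,0,0,0,0,1],[0,0,0,0,0,0,1],[0,0,0,0,0,0,1],[0,0,0,0,0,0,1]]' 30
```

```text
time_s: 2.3
eef_pos: [0.4482, 0.2957, 0.1178]
eef_rot: [[-0.045, 0.999, 0.001], [0.999, 0.045, 0.0], [0.0, 0.001, -1.0]]
contact_force: [0.0, -0.6, 4.2]
opening: 0.0234
grip_force: 32.8
```

```bash
python3 -m inch '[[0,0,4,0,0,0,1],[0,0,8,0,0,0,1],[0,0,10,0,0,0,1],[0,0,15,0,0,0,1],[0,0,30,0,0,0,1],[0,0,40,0,0,0,1],[0,0,30,0,0,0,1],[0,0,0,0,0,0,1]]' 30
python3 - <<'E'
from h import *
import pickle
s=snap("wrist"); save(s,"w2.png",k=1.25); pickle.dump(s,open("w2.pkl","wb"))
st=bot.read_state(); print(st["opening"],st["eef_pos"],st["contact_force"])
P=cloud(s)
m=(P[...,2]>.099)&(P[...,2]<.110)&(abs(P[...,0]-.448)<.03)&(abs(P[...,1]-.292)<.04)
p=P[m]; N,L,ss,_=cv2.connectedComponentsWithStats(m.astype(np.uint8))
for i in range(1,N):
    q=P[L==i]
    if len(q)>30: print(len(q),q.mean(0).round(4),q.min(0).round(4),q.max(0).round(4))
E
```

```text
time_s: 3.1
eef_pos: [0.4499, 0.2966, 0.2593]
eef_rot: [[-0.045, 0.999, 0.007], [0.999, 0.045, 0.003], [0.003, 0.007, -1.0]]
contact_force: [1.0, 0.8, -0.8]
opening: 0.0236
grip_force: 32.4
0.02374700972013706 [0.44903752 0.29613776 0.25686998] [ 0.0900309   0.03852779 -1.03343791]
550 [0.4401 0.2926 0.1027] [0.4343 0.2582 0.099 ] [0.4462 0.3245 0.1094]
574 [0.4565 0.2941 0.1026] [0.4501 0.2591 0.099 ] [0.463  0.3254 0.1095]
```

View pics/w2.png

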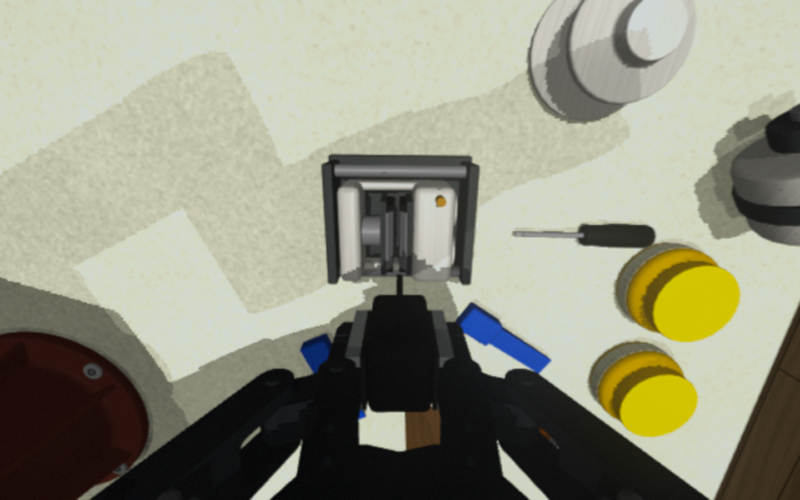

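The spacer is out (tongue visible at (400,285) px) and firmly held. The gap is centred near x = 448.2. Carrying it to the drawer.

```bash
python3 -m inch '[[8,-35,0,0,0,0,1],[8,-35,0,0,0,0,1],[8,-35,0,0,0,0,1],[8,-35,0,0,0,0,1],[8,-35,0,0,0,0,1],[9,-35,0,0,0,0,1],[9,-35,0,0,0,0,1],[9,-35,0,0,0,0,1],[9,-35,0,0,0,0,1],[9,-35,0,0,0,0,1]]' 
python3 -m inch '[[9,-35,0,0,0,0,1],[9,-35,0,0,0,0,1],[9,-35,0,0,0,0,1],[9,-35,0,0,0,0,1],[10,-35,0,0,0,0,1],[5,-30,0,0,0,0,1],[0,0,0,0,0,0,1],[0,0,0,0,0,0,1],[0,0,0,0,0,0,1]]' 
python3 - <<'E'
from h import *
s=snap("wrist"); save(s,"w3.png"); st=bot.read_state(); print(st["opening"],st["eef_pos"],st["contact_force"])
E
```

```text
time_s: 4.15
eef_pos: [0.5324, -0.0558, 0.2534]
eef_rot: [[-0.045, 0.999, -0.002], [0.999, 0.045, 0.001], [0.001, -0.002, -1.0]]
contact_force: [0.7, 0.0, -0.1]
opening: 0.0234
grip_force: 32.4
time_s: 5.05
eef_pos: [0.5835, -0.2584, 0.2538]
eef_rot: [[-0.046, 0.999, -0.001], [0.999, 0.046, 0.001], [0.001, -0.001, -1.0]]
contact_force: [0.2, -0.3, -0.4]
opening: 0.0235
grip_force: 32.4
0.02374436255924435 [ 0.58366708 -0.2582202   0.25413822] [-0.68235682  0.91874266 -1.01597406]
```

View pics/w3.png

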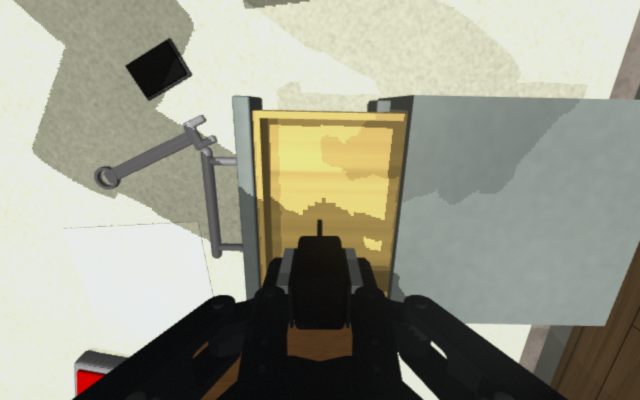

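The spacer hangs over the drawer opening (drawer interior at columns 255–405), clear of the front panel and the cabinet face. Lowering and releasing.

```bash
python3 -m inch '[[3,-6,-25,0,0,0,1],[3,-6,-30,0,0,0,1],[0,0,-30,0,0,0,1],[0,0,-25,0,0,0,1],[0,0,-14,0,0,0,1],[0,0,-5,0,0,0,1],[0,0,0,0,0,0,1],[0,0,0,0,0,0,1]]' 
python3 -m inch '[[0,0,0,0,0,0,0.3],[0,0,0,0,0,0,0.1],[0,0,0,0,0,0,0.1],[0,0,0,0,0,0,0.1],[0,0,10,0,0,0,0.1],[0,0,25,0,0,0,0.1],[0,0,35,0,0,0,0.1],[0,0,35,0,0,0,0.1],[0,0,20,0,0,0,-0.5]]'
```

```text
time_s: 5.9
eef_pos: [0.5905, -0.2713, 0.1265]
eef_rot: [[-0.046, 0.999, 0.001], [0.999, 0.046, -0.001], [-0.001, 0.001, -1.0]]
contact_force: [0.9, -0.9, -0.3]
opening: 0.0236
grip_force: 32.4
time_s: 6.8
eef_pos: [0.5907, -0.2719, 0.2543]
eef_rot: [[-0.045, 0.999, 0.003], [0.999, 0.045, -0.002], [-0.002, 0.003, -1.0]]
contact_force: [-0.1, 0.5, 0.2]
opening: 0.0516
grip_force: 0.0
```

```bash
python3 -m inch '[[-12,33,0,0,0,0.05,-1],[-12,33,0,0,0,0.05,-1],[-12,33,0,0,0,0,-1],[-12,33,0,0,0,0,-1],[-12,33,0,0,0,0,-1],[-12,30,0,0,0,0,-1],[0,0,0,0,0,0,-1],[0,0,0,0,0,0,-1]]' 
python3 - <<'E'
from h import *
s=snap("wrist"); P=cloud(s); a=s["frame"].copy()
S=snap("side"); save(S,"side1.png",(360,140,580,330),1.8)
save(s,"w4.png",k=.9)
x=cv2.imread("pics/side1.png");y=cv2.imread("pics/w4.png")
y=cv2.resize(y,(400,250));h=max(x.shape[0],250);f=lambda i:cv2.copyMakeBorder(i,0,h-i.shape[0],0,0,0)
cv2.imwrite("pics/c4.png",np.hstack([f(x),f(y)]))
st=bot.read_state(); print(st["eef_pos"])
for z,t in((.138,.005),(.092,.004)):
    m=((abs(P[...,2]-z)<t)&(np.hypot(P[...,0]-.517,P[...,1]+.008)<.07)).astype(np.uint8)
    N,L,ss,_=cv2.connectedComponentsWithStats(m)
    for i in (np.argsort(-ss[1:,4])+1)[:2]:
        p=P[L==i]; q=cv2.minAreaRect((p[:,:2]*1000).astype(np.float32)); print(z,len(p),p.mean(0).round(4),np.round(q[0],1),np.round(q[1],1),round(q[2],1))
E
```

```text
time_s: 7.6
eef_pos: [0.5182, -0.0762, 0.2513]
eef_rot: [[-0.146, 0.989, 0.001], [0.989, 0.146, -0.001], [-0.001, 0.001, -1.0]]
contact_force: [-0.1, 0.3, -0.7]
opening: 0.0853
grip_force: 0.0
[ 0.518472   -0.07722704  0.25074524]
0.138 950 [ 0.5164 -0.0073  0.1378] [516.6  -7.7] [19.9 33.9] 10.0
0.092 5723 [ 0.5155 -0.0063  0.0923] [516.1  -8.4] [80.2 79.8] 8.8
```

View pics/c4.png

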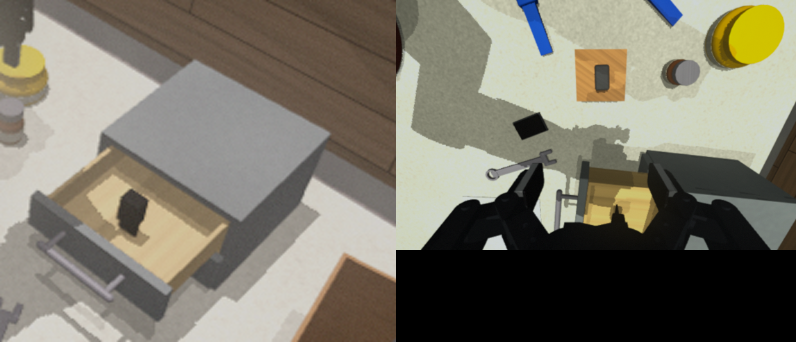

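The spacer rests inside the drawer (side crop at (132,212) px). The gauge handle is at (516.6, -7.8) mm, yaw about 9°. Going to grip it.

```bash
python3 -m inch '[[0,30,0,0,0,0.014,-0.4],[-1,30,0,0,0,0,-0.4],[-1,9,-20,0,0,0,-0.4],[0,0,-30,0,0,0,-0.4],[0,0,-30,0,0,0,-0.3],[0,0,-30,0,0,0,-0.3],[0,0,-24,0,0,0,-0.3],[0,0,0,0,0,0,-0.3],[0,0,0,0,0,0,-0.3]]' 50
```

```text
time_s: 8.6
eef_pos: [0.5163, -0.0082, 0.1166]
eef_rot: [[-0.157, 0.988, -0.0], [0.988, 0.157, 0.0], [0.0, -0.0, -1.0]]
contact_force: [-0.1, 0.9, 1.4]
opening: 0.0557
grip_force: 0.0
```

```bash
python3 -m inch '[[0,0,-14,0,0,0,0],[0,0,0,0,0,0,0.2],[0,0,0,0,0,0,1],[0,0,0,0,0,0,1],[0,0,0,0,0,0,1],[0,0,0,0,0,0,1],[0,0,0,0,0,0,1]]' 50
```

```text
time_s: 9.3
eef_pos: [0.5167, -0.0077, 0.1036]
eef_rot: [[-0.158, 0.987, 0.002], [0.987, 0.158, -0.001], [-0.001, 0.002, -1.0]]
contact_force: [-1.5, -0.3, 6.7]
opening: 0.019
grip_force: 49.6
```

```bash
python3 -m inch '[[0,0,8,0,0,0,1],[0,0,20,0,0,0,1],[0,0,30,0,0,0,1],[0,0,30,0,0,0,1],[0,0,30,0,0,0,1],[0,0,25,0,0,0,1],[0,0,0,0,0,0,1]]' 50
python3 -m inch '[[-7,30,0,0,0,-0.04,1],[-7,30,0,0,0,-0.04,1],[-7,30,0,0,0,-0.037,1],[-7,30,0,0,0,0,1],[-7,30,0,0,0,0,1],[-7,30,0,0,0,0,1],[-7,30,0,0,0,0,1],[-7,30,0,0,0,0,1],[0,0,0,0,0,0,1],[0,0,0,0,0,0,1]]'
python3 - <<'E'
from h import *
s=snap("wrist"); P=cloud(s); save(s,"w5.png",k=1.25)
st=bot.read_state(); print(st["eef_pos"],st["eef_rot"].round(4),st["contact_force"].round(2))
for z0,z1 in((.099,.102),(.102,.105),(.105,.110)):
  m=(P[...,2]>z0)&(P[...,2]<z1)&(abs(P[...,0]-.448)<.03)&(abs(P[...,1]-.292)<.04)
  N,L,ss,_=cv2.connectedComponentsWithStats(m.astype(np.uint8))
  for i in range(1,N):
    q=P[L==i]
    if len(q)>30: print(z0,len(q),q.mean(0).round(4),q.min(0).round(4),q.max(0).round(4),"x at y=292:",np.polyval(np.polyfit(q[:,1]-.292,q[:,0],1),0).round(4),"slope",np.polyfit(q[:,1],q[:,0],1)[0].round(3))
for z in (.094,):
    m=((abs(P[...,2]-z)<.004)&(np.hypot(P[...,0]-.448,P[...,1]-.292)<.09)).astype(np.uint8)
    N,L,ss,_=cv2.connectedComponentsWithStats(m)
    for i in (np.argsort(-ss[1:,4])+1)[:2]:
        p=P[L==i]; q=cv2.minAreaRect((p[:,:2]*1000).astype(np.float32)); print(z,len(p),np.round(q[0],1),np.round(q[1],1),round(q[2],1))
E
```

```text
time_s: 10.0
eef_pos: [0.5177, -0.0076, 0.2492]
eef_rot: [[-0.158, 0.987, 0.006], [0.987, 0.159, -0.001], [-0.002, 0.006, -1.0]]
contact_force: [-0.2, 0.2, -1.7]
opening: 0.0191
grip_force: 49.2
time_s: 11.0
eef_pos: [0.4593, 0.2328, 0.2447]
eef_rot: [[-0.044, 0.999, -0.001], [0.999, 0.044, -0.001], [-0.001, -0.001, -1.0]]
contact_force: [0.4, -0.4, -0.5]
opening: 0.0194
grip_force: 49.1
[0.45955129 0.23225184 0.24485441] [[-4.250e-02  9.991e-01 -8.000e-04]
 [ 9.991e-01  4.250e-02 -6.000e-04]
 [-6.000e-04 -9.000e-04 -1.000e+00]] [-0.49 -0.78 -1.71]
0.099 432 [0.4384 0.2939 0.1004] [0.434  0.2584 0.099 ] [0.4461 0.3238 0.102 ] x at y=292: 0.4384 slope -0.022
0.099 427 [0.4584 0.2928 0.1004] [0.4507 0.2594 0.099 ] [0.4631 0.3248 0.102 ] x at y=292: 0.4584 slope -0.028
0.102 100 [0.4527 0.2921 0.1035] [0.4509 0.2671 0.102 ] [0.4549 0.3166 0.105 ] x at y=292: 0.4527 slope -0.041
0.102 36 [0.4436 0.2958 0.1035] [0.4422 0.2882 0.102 ] [0.4453 0.3039 0.105 ] x at y=292: 0.4437 slope -0.039
0.102 43 [0.4442 0.2768 0.1035] [0.4428 0.2672 0.1022] [0.4459 0.2864 0.1048] x at y=292: 0.4438 slope -0.026
0.105 207 [0.4411 0.2919 0.1071] [0.4392 0.2667 0.1051] [0.4436 0.3162 0.1097] x at y=292: 0.4411 slope -0.028
0.105 203 [0.4553 0.2926 0.1071] [0.4528 0.2674 0.105 ] [0.4577 0.3168 0.1092] x at y=292: 0.4553 slope -0.043
0.094 3025 [480.8 293.3] [35.1 86.4] 2.5
0.094 1643 [407.3 290.7] [19.4 85.2] 2.5
```

View pics/w5.png

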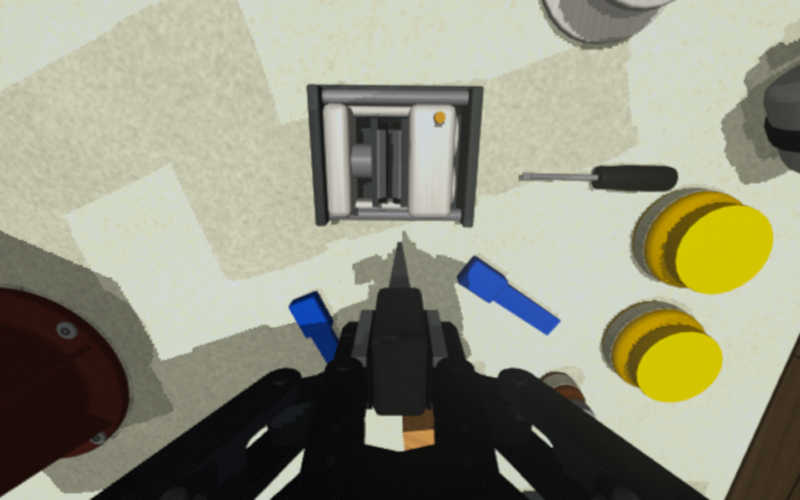

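The gap centre is at (448.2, 292) with yaw 2.5°, and the mouth is about 14 mm wide between clip tips (pixel columns 378–400). The blade hangs straight with its tip at (402,235) px. Moving over the gap, then descending.

```bash
python3 -m inch '[[-4,20,0,0,0,0,1],[-4,20,0,0,0,0,1],[-3,20,0,0,0,0,1],[0,0,0,0,0,0,1],[0,0,-15,0,0,0,1],[0,0,-12,0,0,0,1],[0,0,0,0,0,0,1],[0,0,0,0,0,0,1],[0,0,0,0,0,0,1]]'
python3 - <<'E'
from h import *
S=snap("side"); save(S,"s2.png",(190,110,310,240),4.4)
s=snap("wrist"); P=cloud(s)
# blade points
st=bot.read_state(); e=st["eef_pos"]; print(e.round(4),st["contact_force"].round(2))
for lo,hi in((.125,.14),(.14,.155),(.155,.17)):
  m=(P[...,2]>lo)&(P[...,2]<hi)&(abs(P[...,0]-e[0])<.02)&(abs(P[...,1]-e[1])<.03)
  q=P[m]; print(lo,len(q), len(q) and (q.min(0).round(4),q.max(0).round(4),q.mean(0).round(4)))
E
```

```text
time_s: 11.95
eef_pos: [0.4493, 0.2923, 0.2188]
eef_rot: [[-0.042, 0.999, 0.001], [0.999, 0.042, 0.0], [0.0, 0.001, -1.0]]
contact_force: [0.1, -0.4, -0.9]
opening: 0.019
grip_force: 49.0
[0.4493 0.2925 0.2188] [ 0.41 -0.41 -1.68]
0.125 29 (array([0.4465, 0.3039, 0.125 ]), array([0.4505, 0.3047, 0.1395]), array([0.4485, 0.3045, 0.1332]))
0.14 43 (array([0.4458, 0.3039, 0.1405]), array([0.4512, 0.3049, 0.1549]), array([0.4486, 0.3044, 0.1481]))
0.155 67 (array([0.4452, 0.304 , 0.155 ]), array([0.4523, 0.3049, 0.1697]), array([0.4485, 0.3044, 0.1628]))
```

View pics/s2.png

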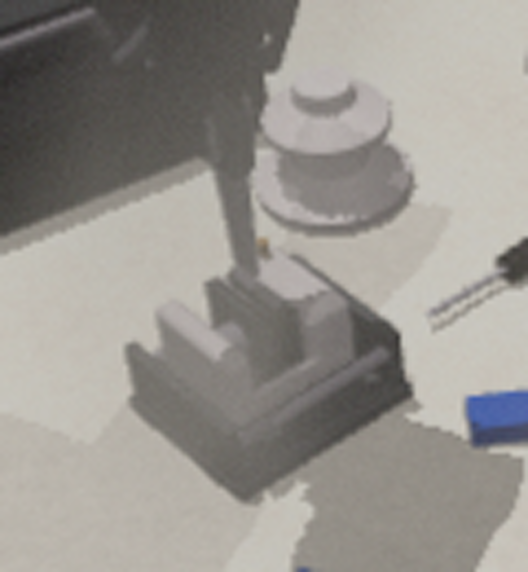

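The blade (at (245,270) px) hangs vertically above the gap. Measured blade x is about 449.0 against the gap's 448.2, so I correct by −0.7 mm and lower it slowly.

```bash
python3 -m inch '[[-0.7,0,-5,0,0,0,1],[0,0,-5,0,0,0,1],[0,0,-5,0,0,0,1],[0,0,-4,0,0,0,1],[0,0,-4,0,0,0,1],[0,0,-4,0,0,0,1],[0,0,-4,0,0,0,1],[0,0,-3,0,0,0,1],[0,0,0,0,0,0,1],[0,0,0,0,0,0,1]]'
python3 -m inch '[[0,0,-3,0,0,0,1],[0,0,-3,0,0,0,1],[0,0,-2,0,0,0,1],[0,0,0,0,0,0,1],[0,0,0,0,0,0,1],[0,0,0,0,0,0,1]]'
```

```text
time_s: 13.05
eef_pos: [0.4483, 0.2926, 0.1843]
eef_rot: [[-0.042, 0.999, 0.0], [0.999, 0.042, 0.0], [0.0, 0.0, -1.0]]
contact_force: [0.6, -0.2, -2.9]
opening: 0.0195
grip_force: 49.1
time_s: 13.65
eef_pos: [0.4482, 0.2926, 0.1763]
eef_rot: [[-0.042, 0.999, -0.0], [0.999, 0.042, 0.0], [0.0, -0.0, -1.0]]
contact_force: [-0.1, -0.3, -1.5]
opening: 0.0191
grip_force: 49.1
```

```bash
cat > f.py <<'E'
from h import *
F=[]
for i in range(8): bot.snapshot("wrist"); st=bot.read_state(); F.append(st["contact_force"])
print("AVG",np.mean(F,0).round(2),"sd",np.std(F,0)[2].round(2),"z",st["eef_pos"].round(4),"t",st["time_s"])
E
python3 f.py
python3 -m inch '[[0,0,-2,0,0,0,1],[0,0,-2,0,0,0,1],[0,0,0,0,0,0,1],[0,0,0,0,0,0,1]]' |sed -n '5p'; python3 f.py
python3 -m inch '[[0,0,-2,0,0,0,1],[0,0,-1,0,0,0,1],[0,0,0,0,0,0,1],[0,0,0,0,0,0,1]]'|sed -n '5p'; python3 f.py
```

```text
AVG [-0.02 -0.01 -1.88] sd 0.44 z [0.4482 0.2925 0.1763] t 14.05
opening: 0.0191
AVG [-0.43 -0.21 -2.42] sd 0.7 z [0.4481 0.2925 0.1723] t 14.85
opening: 0.0192
AVG [ 0.45  0.3  -2.83] sd 0.35 z [0.4482 0.2926 0.1693] t 15.65
```

```bash
for i in 1 2; do :; done
python3 -m inch '[[0,0,-2,0,0,0,1],[0,0,-1,0,0,0,1],[0,0,0,0,0,0,1],[0,0,0,0,0,0,1]]' |sed -n '4,5p'; python3 f.py
python3 -m inch '[[0,0,-2,0,0,0,1],[0,0,-1,0,0,0,1],[0,0,0,0,0,0,1],[0,0,0,0,0,0,1]]'|sed -n '4,5p'; python3 f.py
```

```text
contact_force: [0.8, 0.4, -1.0]
opening: 0.0198
AVG [ 0.44  0.49 -1.56] sd 0.5 z [0.4482 0.2926 0.1663] t 16.45
contact_force: [-0.6, 1.0, -0.7]
opening: 0.0198
AVG [ 0.06  0.63 -0.88] sd 0.36 z [0.4482 0.2926 0.1633] t 17.25
```

```bash
python3 -m inch '[[0,0,-1,0,0,0,1],[0,0,-1,0,0,0,1],[0,0,0,0,0,0,1],[0,0,0,0,0,0,1]]' |sed -n '4,5p'; python3 f.py
python3 -m inch '[[0,0,-1,0,0,0,1],[0,0,-1,0,0,0,1],[0,0,0,0,0,0,1],[0,0,0,0,0,0,1]]'|sed -n '4,5p'; python3 f.py
```

```text
contact_force: [-0.0, 0.1, 0.4]
opening: 0.0191
AVG [0.03 0.28 0.94] sd 0.55 z [0.4482 0.2926 0.1613] t 18.05
contact_force: [0.5, 0.6, 1.6]
opening: 0.0192
AVG [0.55 0.28 0.53] sd 0.33 z [0.4482 0.2926 0.1593] t 18.85
```

```bash
python3 -m inch '[[0,0,-1,0,0,0,1],[0,0,0,0,0,0,1],[0,0,0,0,0,0,1]]' |sed -n '4,5p'; python3 f.py; python3 f.py
python3 - <<'E'
from h import *
a=snap("side");b=snap("wrist");save(a,"a.png",(190,110,310,240),3);save(b,"b.png",k=.62)
x=cv2.imread("pics/a.png");y=cv2.imread("pics/b.png");h=max(x.shape[0],y.shape[0]);f=lambda i:cv2.copyMakeBorder(i,0,h-i.shape[0],0,0,0)
cv2.imwrite("pics/fin.png",np.hstack([f(x),f(y)]))
P=cloud(b);m=(abs(P[...,0]-.4482)<.02)&(abs(P[...,1]-.2926)<.02)&(P[...,2]>.13)
print("handle top z",np.percentile(P[m][:,2],[50,90,98]).round(4),"TCP+34.4 expected",bot.read_state()["eef_pos"][2]+.0344)
E
```

```text
contact_force: [0.3, -0.9, 2.1]
opening: 0.0191
AVG [-0.21  0.22  1.99] sd 0.28 z [0.4482 0.2926 0.1583] t 19.55
AVG [0.15 0.2  2.25] sd 0.53 z [0.4482 0.2926 0.1583] t 19.95
handle top z [0.2258 0.2452 0.2491] TCP+34.4 expected 0.19272040666722096
```

View pics/fin.png

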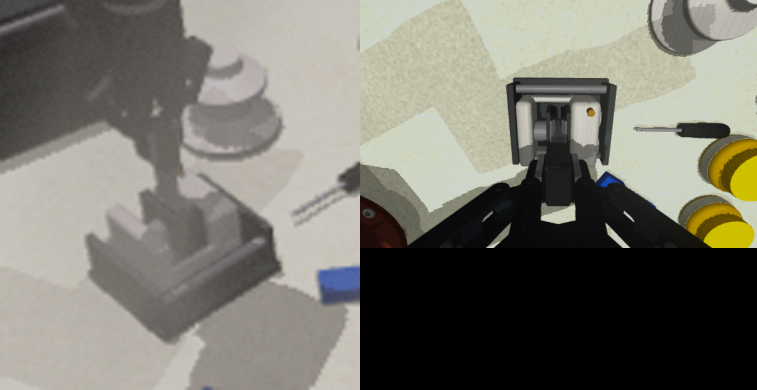

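The final view shows the blade between the pads (side crop at (168,185) px) with the handle held above the clips. Net drag is about 4 N (2.1 N now against a free baseline of about −2 N), so I'm handing in.

```bash
python3 -c "
from rig import bot
print(bot.hand_in())"
```

```text
the job is handed in; nothing more can be done
None
```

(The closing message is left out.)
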